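# Lower the gauge head with its two-stage lever and send the reading

### The job

On the gauge stand, push the lever's upright handle with a fingertip past the first detent and all the way to its second stop, where it stays by itself and has lowered the sensor head over the part. Then press the round button on the black data pad fully down and let it come up again. Grip and lift nothing: leave the pad where it stands, and do not disturb the measured part, the dish, the mouse or the weight.

Things in the scene. Friction and masses are not known exactly. Their poses are not given: they have to be found in the camera images.
- lever (a joint): Lever angle, rad, about a vertical pivot, counter-clockwise from above (handle goes from robot's left to right): 0 parked (start), 0.5 first detent, 1.0 second, hard stop. A sprung ball draws it to the nearest of the three, over crests at 0.25 and 0.75: the push at the handle is largest, about 7 N, on leaving 0 or 0.5 and falls to nothing at the crest; past 0.75 it snaps to 1.0 and stays.
- lever_grip (a point): Point on the axis of the lever's upright handle, 75 mm above the table. Handle: black cylinder, 16 mm diameter, from 36 to 92 mm above the table, at the end of a level steel arm (14 mm wide, top at 42 mm) over an aluminium gate box (top at 30 mm). Two end stop pins, 50 mm from the pivot, reach 44 mm. Nothing else stands within 50 mm of the handle's path above 45 mm.
- lever_pivot (a point): Point on the lever's pivot axis, 75 mm above the table, 112 mm in front (-x) of the stand's centre; axes as stand. From here the handle axis lies 85 mm out in the direction (-cos(j-0.5), -sin(j-0.5)) in x, y of this frame, with j the lever angle: it reaches towards the robot.
- stand: Gauge stand, fixed. Origin: table level, centre of its granite plate, 200 (x) by 240 (y) by 60 mm high; -x faces the robot, yaw within 0.35. Gate box 100 (x) by 200 (y) by 30 mm high centred at x = -150 mm. Column 295 mm high at x = 66 mm; its arm holds the sensor head, 52 mm wide at most, upright at x = -20 mm, lower end 134 mm above the table with the lever parked, 104 mm at 1.0.
- button_top (a point): Centre of the top face of the round grey button on the data pad, 40 mm above the table when up (moves down with it). Button 31 mm diameter, standing 10 mm proud of the pad's top.
- button (a joint): Travel of the button, m: 0 = up, 0.006 = fully down. Sprung: 2 N to start, about 5 N fully down; comes up by itself.
- pad: Data pad: loose black plastic box with a rubber foot, 75 (x) by 95 (y) by 30 mm high, 0.35 to 0.65 kg, standing on the table left or right of the stand. Origin: centre of its underside.
- part: Measured part, loose on the granite plate under the sensor head: aluminium flange 56 by 44 by 12 mm with a round boss, 28 mm high in all. Origin: centre of its underside. Leave alone.
- dish: Loose steel bowl, 90 mm across, 30 mm high, on the other side of the stand from the pad. Origin: centre of its underside. Leave alone.
- mouse: Loose black computer mouse, 98 by 58 by 32 mm, beside the granite plate. Origin: centre of its underside. Leave alone.
- weight: Loose steel knobbed weight, 38 mm diameter, 62 mm high, on the other side of the plate from the mouse. Origin: centre of its underside. Leave alone.

How it is judged (in metres and radians):
On the way, in this order (a step that is already met when the one before it is completed fails the run):
1. the lever is pushed past the first detent to its second stop (value of joint lever above 0.96 rad and value of joint button below 0.002 m), for 0.2 s.
2. with the lever at the second stop, the button is pressed fully down (value of joint lever above 0.96 rad and value of joint button above 0.0048 m), for 0.05 s.
At the end, for the whole second after the job is handed in: The lever rests at its second stop (joint above 0.96 rad), the button has been pressed at least 4.8 mm after that and is up again (under 1 mm); the pad stands flat on the table within 30 mm of where it was; the part is within 8 mm and dish, mouse and weight within 20 mm of where they were (value of joint lever above 0.96 rad and value of joint button below 0.001 m and height (world z) of pad below 0.004 m and distance of pad from where it was at the start of the episode below 0.03 m and linear speed of pad below 0.02 m/s and angle between pad's own z axis and vertical below 0.06 rad and distance of part from where it was at the start of the episode below 0.008 m and distance of each of dish, mouse, weight from where it was at the start of the episode below 0.02 m); the robot touches nothing.
It fails at once if the button is pressed before the lever is at its second stop (value of joint button above 0.003 m and value of joint lever below 0.9 rad).
It fails at once if the data pad is lifted, tipped or shoved more than 30 mm (height (world z) of pad above 0.012 m or angle between pad's own z axis and vertical above 0.25 rad or distance of pad from where it was at the start of the episode above 0.03 m).
It fails at once if the measured part is moved or lifted by more than 8 mm (distance of part from where it was at the start of the episode above 0.008 m).
It fails at once if the dish, the mouse or the weight is moved or lifted by more than 20 mm (distance of any of dish, mouse, weight from where it was at the start of the episode above 0.02 m).
It also fails if it takes over 51 s, if anything falls off the work surface, if the arm or the gripper's body presses on something with over 40 N, if the wrist force passes 120 N, or if a joint passes its speed limit or range.

### The arm

A 6-joint arm with a two-finger parallel gripper is mounted at the origin on the work surface. World frame = base frame: x ahead of the robot, y to its left, z up, the work surface at z = 0. Lengths are in mm, angles in rad, forces in N, time in s.
With the tool pointing down it reaches from about 350 to 875 mm from the base axis. Payload 4.2 kg.
Tool frame: the origin (TCP) lies midway between the tips of the shut fingers; the grasp point (between the pads) lies 19 mm behind it; z points along the fingers, y is the line along which they close (so a half turn about z gives the same grasp; the last joint's range is limited). The gripper opens to 85 mm and grips with 20 to 120 N. Pads are 22 mm wide; open, the fingers measure 114 mm over their backs; the gripper's body (76 mm by 85 mm) begins 54 mm behind the grasp point. The pads swing forward as they close: fully open they stand 13 mm farther back than shut.
Start: joints at [1.511, 0.385, 0.008, 0, -1.194, -0.259], TCP at [195.859, 593.497, 194.612] pointing down, gripper open.
Joint ranges: [-3.14, 3.14], [-1.21, 2.06], [-1.07, 1.41], [-3.16, 2.05], [-2.99, -0.16], [-3.1, 3.1]. Speed limits (rad/s): [2.79, 2.79, 3.14, 3.14, 3.14, 3.14].

### API

Orientations are given as a unit quaternion [x, y, z, w].
In Python, from bench import read_state, get_image, job_done gives the robot as it stands.
- The arm moves only by the shell command python3 -m jog 'ROWS'. ROWS is JSON, a list of rows, each a list of 3 entries, a list of its own where there are three numbers: the shift along the world's x, y, z scaled (see below), then the turn, a rotation vector about the world's x, y, z scaled (see below), then the gripper's target within -1 to 1 (shut at 1, half-way at 0, fully open at -1). In form: [[[x, y, z], [wx, wy, wz], claw], ...]. A call has 1 to 20 rows; each row is the pose to reach, as a shift and turn from the pose commanded when the call began; what a row does not reach only later rows make up. The controller multiplies each number of a shift by 10 cm and each number of a turn by 120 degrees. A row lasts 1/10 s, in which the tool goes at most 50 mm and 8.59 degrees, less where a joint would pass 70% of its speed; a pose out of reach is approached as far as the arm can. A call with a number of a shift or a turn outside -1 to 1 is refused whole. A call with a gripper value outside its range is refused whole. The fingers move at their own pace and stop on an object; the grip force is fixed at half the most. Time passes only in rows, so rows that repeat a pose let the fingers close. It gives the time, the measured TCP pose, the force, the opening and the grip force at its end, in the units of the state.
- read_state(): the state, without advancing time (a new reading comes with each control period).
- get_image(name): name is "scene" or "side" or "wrist"; returns a dict with "frame" (400x640x3 uint8, red, green, blue), "range_z" (400x640 float32, mm along the optical axis (not along the pixel's ray), 0 where there is no reading), "fx", "fy", "cx", "cy" (pixels), "R" (3x3) and "t" (3): a world point X has camera coordinates R X + t. Camera axes: x right, y down, z forward; pixel columns grow to the right and rows downward; lengths in mm; the calibration is good to about 2 mm. The wrist camera is an equidistant fisheye: a pixel r from the principal point sees the ray r / f radians off the axis. A picture is of the moment at which its call begins.
- job_done(): hands the job in; it is judged then, once.
The state is a dict: "clock": time; "joints": joint angles; "joint_vel": joint speeds; "joint_efforts": joint torques, N m; "position": TCP position; "ee_rot": TCP orientation; "contact_force": force on the tool from outside, world axes, zero at the start; "wrist_torque": the same for the moment, N m; "gripper_width": finger opening in mm; "grasp_force": force on a finger pad.
Only numpy, scipy, OpenCV 4.12 (cv2) and the standard library are available. Lean on these libraries where they do the work, as an engineer would, in place of code of your own. Each camera call takes 0.05 s, during which the arm holds its last target. There are 200 camera calls.

## Working session

There is one attempt and no reset: what is moved stays moved. The work goes in short steps, Python scripts to look and compute and a shell command to move; the robot and the scene stay as the last step left them, time stands still between calls to the robot, and variables do not carry over. Pictures are saved under pics/ and viewed, at most 10 in all, crops included, and the job is handed in when it is done.

```bash
mkdir -p pics; cat > h.py <<'E'
import numpy as np,cv2
from bench import *
def grab(n):
    d=get_image(n); np.savez(f'pics/{n}.npz',**d); cv2.imwrite(f'pics/{n}.png',d['frame'][:,:,::-1]); return d
def cloud(d):
    v,u=np.mgrid[:400,:640]; z=d['range_z'].astype(float)
    P=np.stack([(u-d['cx'])/d['fx']*z,(v-d['cy'])/d['fy']*z,z],-1)
    P=(P-np.array(d['t']))@np.array(d['R']); P[z==0]=np.nan
    return P
E
python3 - <<'E'
from h import *
for n in('scene','side'):
    d=grab(n); print(n,d['fx'],np.array(d['R']).round(3).tolist(),(-np.array(d['R']).T@d['t']).round())
s=read_state();print(s)
E
```

```text
scene 439.11390451917555 [[0.455, 0.891, -0.003], [0.591, -0.304, -0.747], [-0.666, 0.338, -0.665]] [1332. -357.  784.]
side 360.92138922206016 [[0.795, -0.607, -0.007], [-0.432, -0.557, -0.709], [0.426, 0.567, -0.705]] [ 157. -593.  828.]
{'clock': 0.1, 'joints': array([ 1.51059162e+00,  3.85512120e-01,  6.77335747e-03, -3.94985915e-04,
       -1.19404108e+00, -2.58565753e-01]), 'joint_vel': array([-0.0013857 , -0.00261608,  0.00231032,  0.00172765,  0.0003324 ,
       -0.00011241]), 'joint_efforts': array([-4.84399134e-04, -3.93317986e+01,  1.88930690e+01,  4.19799283e+00,
       -2.56746142e-03,  4.56209619e-06]), 'position': array([195.70804824, 592.94142454, 193.62166336]), 'ee_rot': array([ 9.87312975e-01, -1.58783096e-01, -8.44652295e-05,  1.00506134e-03]), 'contact_force': array([-0.84407984, -0.44905387, -0.31819559]), 'wrist_torque': array([-0.00718918, -0.0388213 , -0.00317053]), 'grasp_force': 0.0, 'gripper_width': 85.45420318443661}
```

View pics/scene.png

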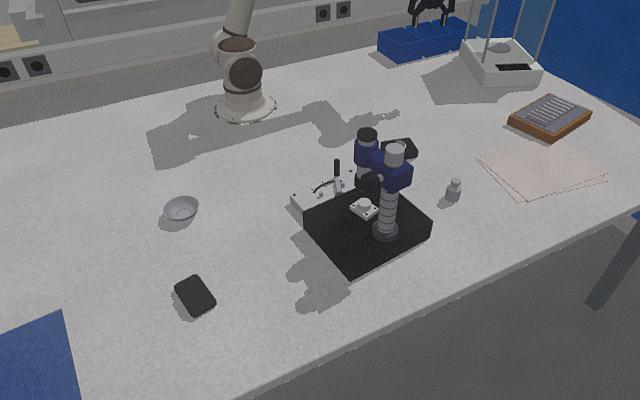

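View pics/side.png

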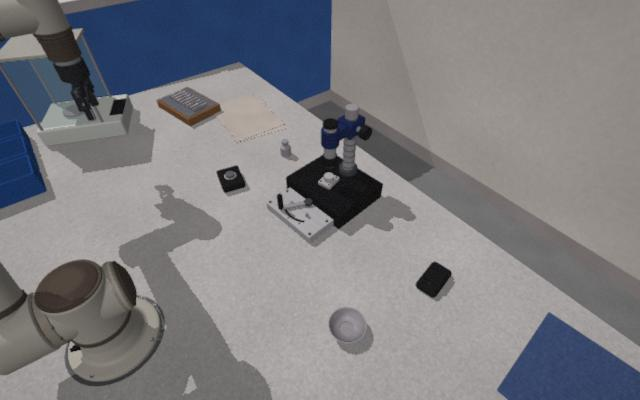

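The scene image shows the stand at about (370,220) with the handle at (337,168), and the pad half hidden at (400,148). The side image shows the handle at (280,201), the gate box at (300,215), the pad and button at (231,176), the weight at (286,149), the dish at (348,325) and the mouse at (434,279).

```bash
python3 - <<'E'
from h import *
for n in('side','scene'):
    d=np.load(f'pics/{n}.npz'); P=cloud(d); f=d['frame'].astype(int); L=f.sum(2)
    x,y,z=P[...,0],P[...,1],P[...,2]; v,u=np.mgrid[:400,:640]
    box=(lambda a,b,c,e:(u>=a)&(u<b)&(v>=c)&(v<e))
    reg={'side':(260,390,140,250),'scene':(285,440,150,285)}[n]
    def rect(m):
        r=cv2.minAreaRect(np.stack([x[m],y[m]],1).astype(np.float32)); return m.sum(),np.round(r[0],1),np.round(r[1],1),round(r[2],1)
    print(n,'table',np.nanmedian(z[box(150,250,270,300)]))
    m=box(*reg)&(abs(z-60)<5)&(L<200); 
    lab=cv2.connectedComponentsWithStats(m.astype(np.uint8))
    k=1+lab[2][1:,4].argmax(); print('plate',rect(lab[1]==k),np.median(z[lab[1]==k]))
    m=box(*reg)&(abs(z-30)<4)&(L>350); lab=cv2.connectedComponentsWithStats(m.astype(np.uint8)); k=1+lab[2][1:,4].argmax();print('gate',rect(lab[1]==k))
    hb={'side':(272,290,190,214),'scene':(330,346,155,182)}[n]
    m=box(*hb)&(z>55)&(z<100)&(L<250); print('handle',m.sum(),np.median(P[m],0).round(1),z[m].max(), [np.median(P[m&(abs(z-h)<6)],0).round(1).tolist() for h in(65,75,85)])
    if n=='side':
        for lo,hi in((24,34),(35,46)):
            m=box(212,250,160,195)&(z>lo)&(z<hi); print('pad',lo,rect(m),np.median(P[m],0).round(1))
E
python3 -c "
import cv2;a=cv2.imread('pics/side.png')[140:260,200:400];cv2.imwrite('pics/c1.png',cv2.resize(a,None,fx=4,fy=4,interpolation=2))"
```

```text
side table 1.659466469908115
plate (np.int64(2529), array([707.3,  62.2]), array([199. , 238.6]), 6.6) 61.7146895873349
gate (np.int64(885), array([559.3,  47.2]), array([ 99.9, 200.2]), 6.8)
handle 55 [517.8  78.7  77.6] 95.28571271075856 [[517.7, 79.4, 65.3], [517.5, 78.1, 75.7], [516.1, 78.9, 86.4]]
pad 24 (np.int64(348), array([469.9, 320.8]), array([98.5, 74.7]), 77.5) [463.  307.2  31.6]
pad 35 (np.int64(66), array([463.4, 315.8]), array([70.5, 35.1]), 64.8) [468.1 318.5  41.2]
scene table -0.32745817752008693
plate (np.int64(4266), array([711.1,  61.3]), array([203.1, 239.1]), 6.6) 59.011597709197765
gate (np.int64(708), array([552. ,  12.9]), array([ 76.5, 136.4]), 5.6)
handle 72 [525.   80.1  76.4] 92.30717665070743 [[525.0, 81.0, 64.9], [525.6, 80.5, 75.9], [524.8, 79.3, 87.0]]
```

View pics/c1.png

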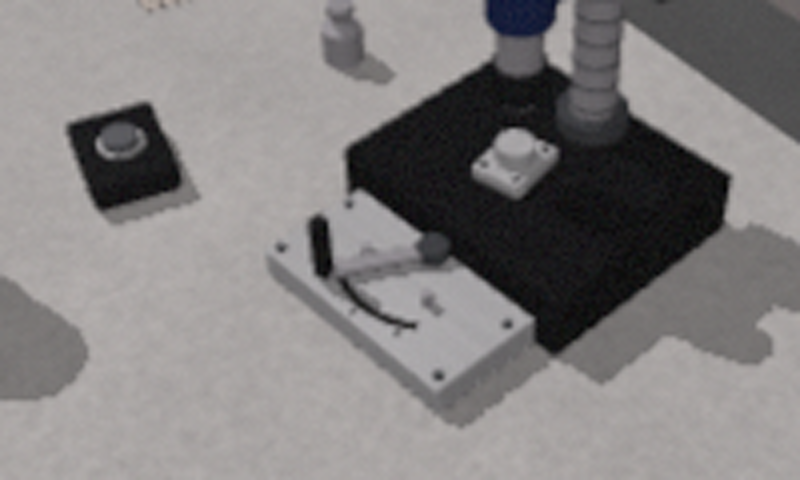

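The crop confirms the parked lever: handle at the robot's-left end of the slot, and the button near (119,137) in the crop. From the fits:

- Stand at about (709,62) mm, yaw 0.115, so the pivot is at about (598,49).
- The handle goes from (519,81) through (513,39) to (528,0).

I'll approach with the fingers shut and turned 25°.

```bash

python3 -m jog '[[[0.32,-0.45,0],[0,0,0.07],1],[[0.64,-0.9,0],[0,0,0.14],1],[[0.64,-0.9,0],[0,0,0.207],1],[[0.64,-0.9,0],[0,0,0.207],1]]'
python3 -m jog '[[[0.32,-0.45,0],[0,0,0],1],[[0.64,-0.9,0],[0,0,0],1],[[0.64,-0.9,0],[0,0,0],1]]'
python3 -m jog '[[[0.32,-0.45,0],[0,0,0],1],[[0.64,-0.9,0],[0,0,0],1],[[0.64,-0.9,0],[0,0,0],1]]'
python3 -m jog '[[[0.32,-0.45,0],[0,0,0],1],[[0.64,-0.9,0],[0,0,0],1],[[0.64,-0.9,0],[0,0,0],1]]'
python3 -m jog '[[[0.32,-0.45,0],[0,0,0],1],[[0.64,-0.9,0],[0,0,0],1],[[0.64,-0.9,0],[0,0,0],1],[[0.64,-0.9,0],[0,0,0],1]]'
```

```text
clock: 0.5
position: [260.7, 501.8, 194.7]
ee_rot: [0.998, 0.056, -0.0, 0.0]
contact_force: [-1.2, 0.0, -0.0]
gripper_width: 28.0
grasp_force: 0.0
clock: 0.8
position: [324.7, 411.1, 194.4]
ee_rot: [0.999, 0.055, -0.0, 0.001]
contact_force: [0.3, -0.1, -0.4]
gripper_width: 0.3
grasp_force: 0.0
clock: 1.1
position: [389.0, 321.5, 194.4]
ee_rot: [0.999, 0.055, -0.0, 0.0]
contact_force: [-0.9, 0.1, -0.1]
gripper_width: 0.1
grasp_force: 0.0
clock: 1.4
position: [453.4, 231.9, 194.3]
ee_rot: [0.999, 0.055, -0.0, 0.0]
contact_force: [0.2, 0.4, -1.2]
gripper_width: -0.2
grasp_force: 0.0
clock: 1.8
position: [516.6, 143.5, 194.0]
ee_rot: [0.998, 0.056, -0.0, 0.0]
contact_force: [-0.4, 0.6, 0.1]
gripper_width: -0.2
grasp_force: 0.0
```

```bash

python3 -m jog '[[[0,0,-0.4],[0,0,0],1],[[0,0,-0.8],[0,0,0],1],[[0,0,-0.8],[0,0,0],1]]'
python3 -m jog '[[[0,0,-0.3],[0,0,0],1],[[0,0,-0.54],[0,0,0],1],[[0,0,-0.54],[0,0,0],1]]'
python3 -m jog '[[[0,-0.1,0],[0,0,0],1],[[0,-0.2,0],[0,0,0],1],[[0,-0.3,0],[0,0,0],1],[[0,-0.3,0],[0,0,0],1]]'
python3 - <<'E'
from h import *
grab('side')
a=cv2.imread('pics/side.png')[140:260,200:400];cv2.imwrite('pics/c2.png',cv2.resize(a,None,fx=4,fy=4,interpolation=2))
E
```

```text
clock: 2.1
position: [511.3, 143.5, 109.6]
ee_rot: [0.998, 0.057, -0.006, 0.002]
contact_force: [-0.5, 0.2, -0.4]
gripper_width: 0.2
grasp_force: 0.0
clock: 2.4
position: [514.3, 144.3, 59.4]
ee_rot: [0.998, 0.058, -0.002, 0.001]
contact_force: [-0.3, -1.2, -0.2]
gripper_width: -0.3
grasp_force: 0.0
clock: 2.8
position: [516.2, 112.3, 61.8]
ee_rot: [0.998, 0.056, 0.001, -0.0]
contact_force: [-0.4, 0.3, 0.2]
gripper_width: -0.4
grasp_force: 0.0
```

View pics/c2.png

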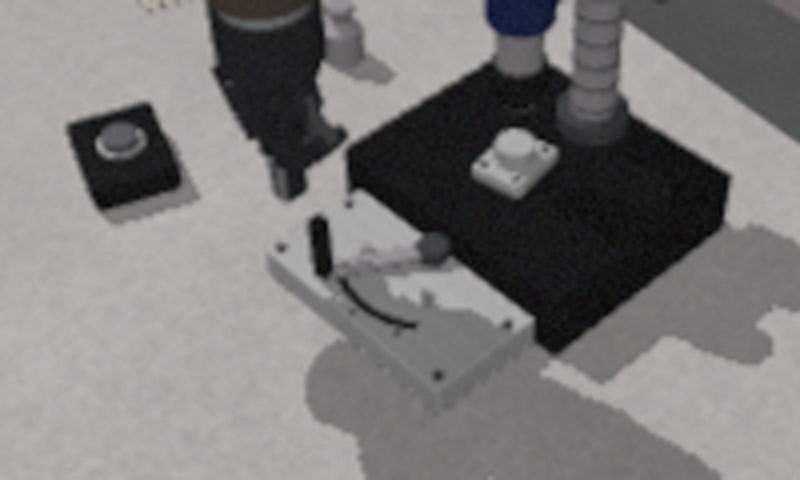

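The fingertip (287,190 in the crop) stands just behind the handle (320,240), well above the gate box. I'll push along the arc in two parts.

```bash

python3 -m jog '[[[0,-0.05,0],[0,0,0],1],[[-0.01,-0.1,0],[0,0,0],1],[[-0.02,-0.15,0],[0,0,0],1],[[-0.03,-0.2,0],[0,0,0],1]]'
python3 -m jog '[[[-0.01,-0.05,0],[0,0,0],1],[[-0.02,-0.1,0],[0,0,0],1],[[-0.02,-0.15,0],[0,0,0],1],[[-0.02,-0.2,0],[0,0,0],1]]'
python3 -m jog '[[[0,-0.05,0],[0,0,0],1],[[0,-0.1,0],[0,0,0],1],[[0.01,-0.15,0],[0,0,0],1],[[0.02,-0.2,0],[0,0,0],1]]'
python3 -m jog '[[[0.01,-0.05,0],[0,0,0],1],[[0.03,-0.1,0],[0,0,0],1],[[0.04,-0.15,0],[0,0,0],1],[[0.06,-0.19,0],[0,0,0],1],[[0.06,-0.19,0],[0,0,0],1]]'
python3 - <<'E'
from h import *
grab('side')
a=cv2.imread('pics/side.png')[140:260,200:400];cv2.imwrite('pics/c3.png',cv2.resize(a,None,fx=4,fy=4,interpolation=2))
E
```

```text
clock: 3.25
position: [512.7, 93.1, 60.5]
ee_rot: [0.998, 0.057, -0.0, 0.0]
contact_force: [0.4, 0.0, 1.3]
gripper_width: -0.1
grasp_force: 0.0
clock: 3.65
position: [510.8, 73.1, 60.6]
ee_rot: [0.998, 0.057, 0.0, -0.0]
contact_force: [0.5, -0.3, -0.2]
gripper_width: -0.1
grasp_force: 0.0
clock: 4.05
position: [513.0, 53.1, 60.6]
ee_rot: [0.998, 0.057, 0.0, 0.0]
contact_force: [-0.7, 0.2, 0.7]
gripper_width: 0.2
grasp_force: 0.0
clock: 4.55
position: [519.1, 34.0, 60.6]
ee_rot: [0.998, 0.057, 0.0, 0.0]
contact_force: [0.7, 0.4, 0.9]
gripper_width: 0.3
grasp_force: 0.0
```

View pics/c3.png

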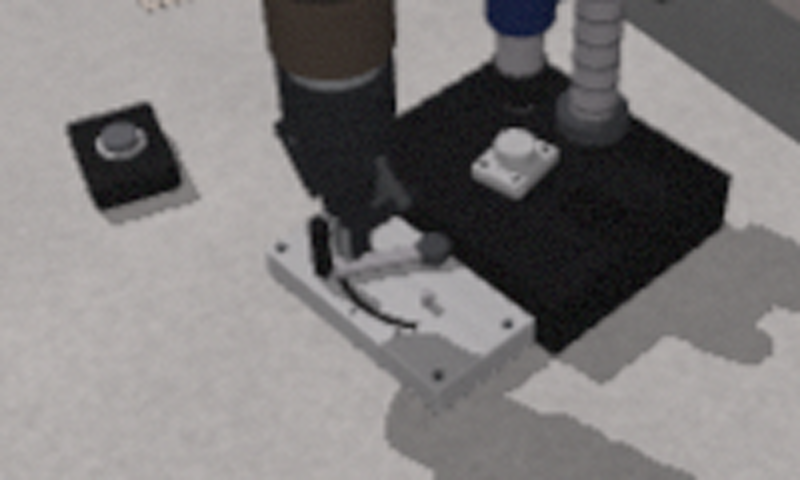

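The lever has not moved and the fingertip seems to be behind the handle as seen from this camera. I'll check the projections.

```bash
python3 - <<'E'
from h import *
grab('scene')
s=read_state(); print(s['position'],s['joints'].round(3))
for n in('side','scene'):
    d=np.load(f'pics/{n}.npz');P=cloud(d)
    for nm,X in(('tcp',s['position']),('handle',[519,81,75]),('pivot',[598,49,42]),('handle1',[528,0,75])):
        c=d['R']@np.array(X)+d['t']; print(n,nm,c[0]/c[2]*d['fx']+d['cx'],c[1]/c[2]*d['fy']+d['cy'],c[2])
    
d=np.load('pics/side.npz');P=cloud(d)
print('handle px',P[195:212:4,280].round(),'finger px',P[190:206:3,286].round())
a=cv2.imread('pics/scene.png')[110:230,260:460];cv2.imwrite('pics/c4.png',cv2.resize(a,None,fx=4,fy=4,interpolation=2))
E
```

```text
[518.889423    34.40042359  60.56853415] [ 0.379  0.351 -0.427 -0.    -0.793  1.307]
side tcp 288.7235486725191 212.1828186365169 1050.8709594876404
side handle 279.60817434191785 199.7216236542199 1067.1436608611575
side pivot 307.8888428453466 202.00225409039385 1105.9727343727002
side handle1 297.8313700217764 214.2768222795416 1025.0913056705092
scene tcp 320.0250344322847 173.41304999830393 1155.381487172569
scene handle 335.75437693453966 164.11420768041444 1161.4703218886282
scene pivot 339.0233861573297 194.72665988165915 1119.9371487547173
scene handle1 309.51735021446206 174.84658870512254 1128.0906466296226
handle px [[ nan  nan  nan]
 [517.  74.  85.]
 [517.  78.  65.]
 [516.  79.  47.]
 [513.  76.  34.]] finger px [[507.  18. 169.]
 [508.  21. 155.]
 [508.  22. 143.]
 [511.  29. 124.]
 [509.  27. 115.]
 [536.  77.  45.]]
```

View pics/c4.png

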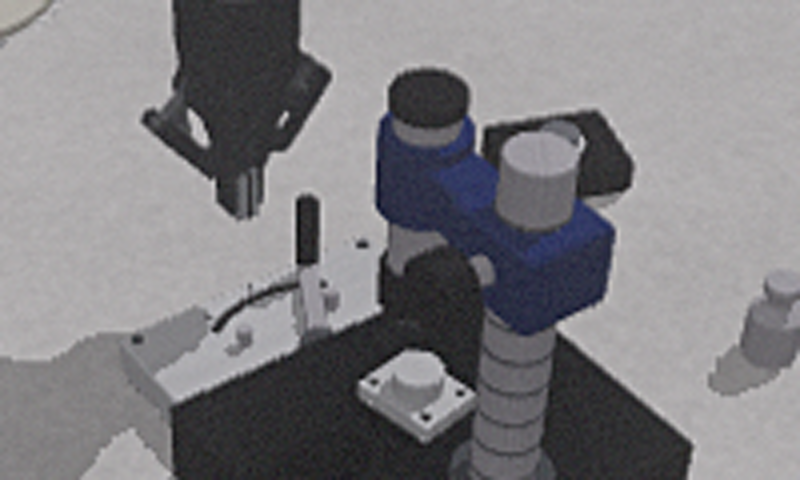

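The scene crop shows the fingertip (240,215) above the handle top, so it passed over. It sits at about (320,164) in the full image where the calibration predicts (320,173) for the reported TCP. I'll measure where the tip really is.

```bash
python3 - <<'E'
from h import *
for n,c in(('scene',range(312,330,2)),('side',range(278,296,2))):
    d=np.load(f'pics/{n}.npz');P=cloud(d);z=P[...,2]
    for u in c:
        r=[v for v in range(140,225) if 80<z[v,u]<200 and abs(P[v,u,0]-515)<60]
        if r: print(n,u,r[-1],P[r[-1],u].round(1),P[r[-1]-3,u].round(1))
s=read_state();print(s['position'])
E
```

```text
scene 312 154 [532.9   6.7 142. ] [532.6   7.1 150.8]
scene 314 159 [513.   20.9 108.5] [514.5  20.4 119.2]
scene 316 162 [519.3  23.4 102.3] [523.8  21.5 115.5]
scene 318 163 [527.4  25.1 104. ] [526.4  25.8 112.6]
scene 320 164 [531.8  28.6 102.6] [530.6  29.3 111. ]
scene 322 163 [532.6  33.9 104.5] [531.7  34.5 113.2]
scene 324 162 [531.1  40.4 104.3] [528.5  41.7 111.7]
scene 326 150 [529.   47.4 138.2] [532.6  45.6 150.2]
scene 328 147 [521.8  56.7 139.8] [525.   55.1 151.5]
side 278 199 [513.5  80.1  82. ] [514.4  79.5  94.4]
side 280 199 [516.9  74.1  84.7] [519.3  76.5  93.7]
side 282 196 [509.8  47.4 121.9] [504.9  36.5 144.7]
side 284 203 [507.7  36.4 104.1] [507.3  33.9 118.2]
side 286 204 [508.1  26.5 107.8] [509.8  27.8 117.6]
side 288 204 [513.2  24.1 106.6] [513.2  22.6 119.7]
side 290 203 [521.6  27.  102.9] [519.1  21.3 121. ]
side 292 201 [526.7  23.6 110.6] [572.4  98.3  36.3]
side 294 195 [512.5 -12.7 170.4] [512.7 -13.5 181.8]
[518.889423    34.40042359  60.56853415]
```

The real tip is at about (520,33,102), while the state reports z = 60.6, so the true height is about 41 mm above the reported one (x and y agree). I'll go back, lower 40 mm and check.

```bash

python3 -m jog '[[[-0.03,0.4,0.1],[0,0,0],1],[[-0.03,0.9,0.1],[0,0,0],1],[[-0.03,0.95,0],[0,0,0],1],[[-0.03,0.95,-0.2],[0,0,0],1],[[-0.03,0.95,-0.3],[0,0,0],1],[[-0.03,0.95,-0.4],[0,0,0],1],[[-0.03,0.95,-0.4],[0,0,0],1]]'
python3 - <<'E'
from h import *
for n,c in(('scene',range(332,356,2)),('side',range(262,284,2))):
    d=grab(n);P=cloud(d);z=P[...,2]
    for u in c:
        r=[v for v in range(140,225) if 45<z[v,u]<200 and abs(P[v,u,0]-515)<35 and P[v,u,1]>95]
        if r: print(n,u,r[-1],P[r[-1],u].round(1),P[r[-1]-2,u].round(1))
E
```

```text
clock: 5.35
position: [514.9, 128.6, 19.2]
ee_rot: [0.998, 0.057, -0.001, 0.001]
contact_force: [-0.2, 0.5, -0.9]
gripper_width: -0.1
grasp_force: 0.0
scene 342 141 [517.2  99.3 141.7] [527.8  93.3 156.2]
scene 344 155 [529.2  99.5 105.2] [529.3  99.3 111.8]
scene 346 162 [511.7 116.2  64.8] [513.3 115.1  73. ]
scene 348 164 [520.2 117.7  63.3] [522.7 116.1  72.2]
scene 350 166 [519.7 124.5  53.8] [522.6 122.6  63.2]
scene 352 165 [527.4 126.1  61.9] [526.  126.7  67.4]
scene 354 164 [527.  132.4  62.8] [522.2 135.   65.3]
side 262 181 [501.7 143.7 114.4] [497.  131.6 133.4]
side 264 186 [501.5 135.1 100.6] [503.7 137.6 105.7]
side 266 194 [504.1 135.4  65.8] [503.4 131.8  77.3]
side 268 196 [504.4 124.3  65.7] [504.9 123.4  74.5]
side 270 196 [510.1 122.4  63.7] [510.2 120.8  73.3]
side 272 195 [514.9 117.8  68.6] [514.8 115.8  78.6]
side 274 194 [522.2 118.2  68.2] [523.9 119.8  74.4]
side 276 173 [525.3  95.3 166. ] [525.9  95.  173.2]
side 278 163 [538.8 101.9 191. ] [539.6 102.1 197.6]
```

The tip is now really at about (515,126,62), level with the handle. Pushing.

```bash

python3 -m jog '[[[0.01,-0.1,0],[0,0,0],1],[[0.01,-0.2,0],[0,0,0],1],[[0.01,-0.3,0],[0,0,0],1],[[0,-0.35,0],[0,0,0],1],[[-0.01,-0.4,0],[0,0,0],1]]'
python3 -m jog '[[[-0.01,-0.05,0],[0,0,0],1],[[-0.02,-0.1,0],[0,0,0],1],[[-0.03,-0.15,0],[0,0,0],1],[[-0.03,-0.2,0],[0,0,0],1]]'
python3 -m jog '[[[0,-0.05,0],[0,0,0],1],[[0,-0.1,0],[0,0,0],1],[[0.01,-0.15,0],[0,0,0],1],[[0.02,-0.2,0],[0,0,0],1]]'
python3 - <<'E'
from h import *
grab('side')
a=cv2.imread('pics/side.png')[140:260,200:400];cv2.imwrite('pics/c5.png',cv2.resize(a,None,fx=4,fy=4,interpolation=2))
E
```

```text
clock: 5.95
position: [513.4, 89.1, 20.7]
ee_rot: [0.998, 0.057, -0.001, -0.001]
contact_force: [-3.5, 4.5, 0.1]
gripper_width: -0.3
grasp_force: 2.1
clock: 6.35
position: [512.1, 68.7, 20.8]
ee_rot: [0.998, 0.057, 0.0, 0.0]
contact_force: [-0.4, 0.6, 0.7]
gripper_width: 0.3
grasp_force: 0.0
clock: 6.75
position: [513.4, 49.8, 20.6]
ee_rot: [0.998, 0.057, -0.0, -0.0]
contact_force: [-1.9, 3.7, 1.6]
gripper_width: -0.3
grasp_force: 1.9
```

View pics/c5.png

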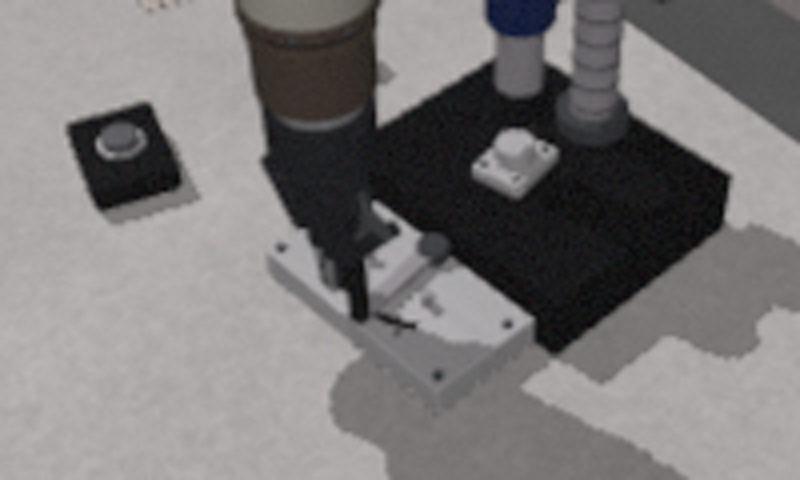

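The lever is just past the first detent, with its handle at (360,300) in the crop and the fingertip behind it. I'll continue to the second stop.

```bash

python3 -m jog '[[[0.01,-0.05,0],[0,0,0],1],[[0.03,-0.1,0],[0,0,0],1],[[0.04,-0.15,0],[0,0,0],1],[[0.06,-0.2,0],[0,0,0],1],[[0.08,-0.25,0],[0,0,0],1],[[0.1,-0.29,0],[0,0,0],1],[[0.1,-0.29,0],[0,0,0],1]]'
python3 -m jog '[[[0,0.3,0],[0,0,0],1],[[0,0.5,0.2],[0,0,0],1],[[0,0.7,0.6],[0,0,0],1],[[0,0.9,0.9],[0,0,0],1],[[0,0.9,0.9],[0,0,0],1]]'
python3 - <<'E'
from h import *
d=grab('side');P=cloud(d);x,y,z=P[...,0],P[...,1],P[...,2];L=d['frame'].astype(int).sum(2)
v,u=np.mgrid[:400,:640]
m=(z>55)&(z<92)&(abs(x-525)<30)&(abs(y-20)<60)&(L<250)&(u>270)&(u<320);print('handle',m.sum(),np.median(P[m],0))
# pad top / button, from side view
B=(u>=212)&(u<250)&(v>=160)&(v<195)
m=B&(z>36)&(z<48)
g=d['frame'].astype(int)
for r in range(168,184): print(r,[(int(L[r,c]),int(z[r,c]) if z[r,c]==z[r,c] else -1) for c in range(222,242)])
a=cv2.imread('pics/side.png')[140:260,200:400];cv2.imwrite('pics/c6.png',cv2.resize(a,None,fx=4,fy=4,interpolation=2))
E
```

```text
clock: 7.5
position: [522.7, 22.4, 20.5]
ee_rot: [0.998, 0.057, -0.001, -0.002]
contact_force: [-6.9, 12.7, 3.8]
gripper_width: 0.2
grasp_force: 6.7
clock: 8.0
position: [527.7, 113.4, 115.5]
ee_rot: [0.998, 0.059, 0.005, -0.002]
contact_force: [0.4, -0.1, -0.5]
gripper_width: -0.2
grasp_force: 0.0
handle 43 [525.60031147  -2.7632095   74.43965389]
168 [(466, 2), (405, 3), (393, 31), (353, 31), (292, 31), (222, 31), (161, 33), (107, 33), (96, 32), (78, 29), (95, 33), (81, 30), (84, 30), (77, 33), (79, 30), (89, 30), (242, 28), (455, 2), (518, 4), (507, 1)]
169 [(284, 32), (221, 31), (203, 32), (134, 34), (93, 30), (86, 28), (92, 35), (97, 32), (73, 32), (81, 31), (86, 33), (77, 31), (48, 32), (103, 32), (86, 31), (80, 32), (160, 29), (381, 2), (485, 0), (499, 2)]
170 [(78, 31), (91, 29), (90, 31), (96, 33), (78, 32), (76, 32), (133, 32), (151, 39), (155, 40), (150, 40), (137, 31), (102, 31), (66, 31), (78, 34), (90, 30), (90, 31), (85, 33), (284, 27), (460, 4), (505, 4)]
171 [(90, 33), (88, 31), (82, 29), (85, 32), (148, 42), (216, 39), (252, 44), (251, 39), (257, 42), (257, 41), (24
[... 1968 characters left out ...]
), (93, 31), (81, 31), (83, 30), (90, 33), (73, 31), (80, 32), (95, 33), (85, 31)]
181 [(93, 30), (91, 34), (91, 34), (93, 33), (72, 33), (103, 32), (88, 34), (82, 32), (105, 31), (94, 31), (68, 32), (95, 29), (88, 31), (88, 30), (80, 33), (86, 33), (90, 34), (94, 32), (82, 32), (92, 33)]
182 [(90, 31), (91, 28), (84, 30), (77, 33), (100, 31), (85, 32), (77, 34), (88, 29), (75, 32), (75, 33), (97, 31), (85, 30), (96, 31), (90, 31), (91, 32), (75, 30), (92, 31), (77, 31), (72, 28), (64, 28)]
183 [(84, 31), (83, 30), (93, 31), (98, 30), (84, 32), (82, 31), (93, 31), (91, 34), (84, 32), (78, 32), (91, 29), (83, 33), (92, 29), (78, 29), (89, 28), (72, 30), (60, 24), (84, 24), (59, 26), (64, 23)]
```

View pics/c6.png

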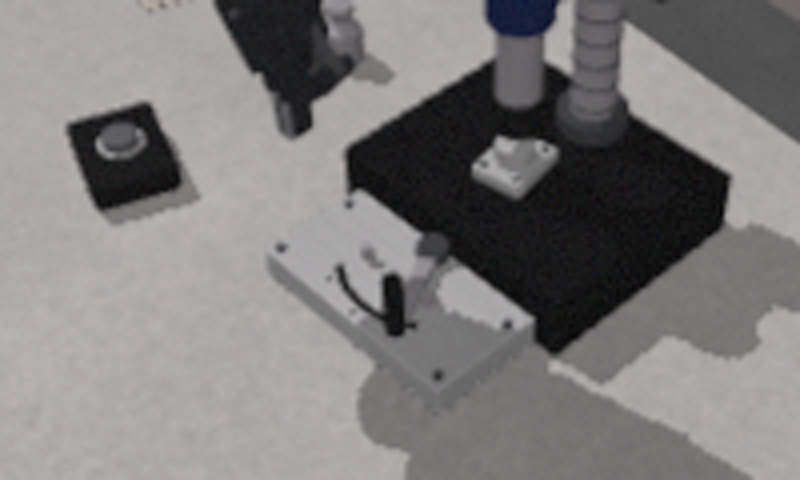

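The lever rests at the second stop: the handle is at (393,305) in the crop and measures (526,-3), against (528,0) predicted. The sensor head is lowered and the part is undisturbed. Next is the button position.

```bash
python3 - <<'E'
from h import *
d=np.load('pics/side.npz');P=cloud(d);x,y,z=P[...,0],P[...,1],P[...,2];L=d['frame'].astype(int).sum(2)
v,u=np.mgrid[:400,:640]
R=d['R'];C=-R.T@d['t']
def ray(px,py,h):
    r=R.T@np.array([(px-d['cx'])/d['fx'],(py-d['cy'])/d['fy'],1]); return C+r*(h-C[2])/r[2]
B=(u>=215)&(u<248)&(v>=162)&(v<192)
m=B&(z>37.5)&(L>130)&(u>=225)&(u<=233)&(v<=176)&(v>=170)
pts=np.array([ray(a,b,41.5)[:2] for b,a in zip(v[m],u[m])],np.float32)
print('button',m.sum(),pts.mean(0),cv2.minEnclosingCircle(pts))
m=B&(z>25)&(z<37)
print('padtop',cv2.minAreaRect(np.array([ray(a,b,31.5)[:2] for b,a in zip(v[m],u[m]) if z[b,a]>29],np.float32)))
print(read_state()['position'])
E
```

```text
button 50 [469.6343  320.62036] ((469.7437438964844, 321.1752014160156), 16.32906150817871)
padtop ((469.00506591796875, 319.1693115234375), (96.78315734863281, 73.33638763427734), 77.11985778808594)
[525.5146511  111.95417034 112.91673926]
```

```bash

python3 -m jog '[[[-0.09,0.35,0],[0,0,0],1],[[-0.18,0.7,0],[0,0,0],1],[[-0.18,0.7,0],[0,0,0],1]]'
python3 -m jog '[[[-0.09,0.35,0],[0,0,0],1],[[-0.18,0.7,0],[0,0,0],1],[[-0.18,0.7,0],[0,0,0],1]]'
python3 -m jog '[[[-0.09,0.35,0],[0,0,0],1],[[-0.18,0.7,0],[0,0,0],1],[[-0.18,0.69,-0.3],[0,0,0],1],[[-0.18,0.69,-0.6],[0,0,0],1],[[-0.18,0.69,-0.9],[0,0,0],1],[[-0.18,0.69,-0.95],[0,0,0],1],[[-0.18,0.69,-0.95],[0,0,0],1]]'
python3 - <<'E'
from h import *
for n in('side',):
    d=grab(n);P=cloud(d);z=P[...,2]
    for u in range(218,242,2):
        r=[v for v in range(120,190) if 46<z[v,u]<200 and abs(P[v,u,0]-470)<35]
        if r: print(n,u,r[-1],P[r[-1],u].round(1),P[r[-1]-2,u].round(1))
a=cv2.imread('pics/side.png')[120:210,160:310];cv2.imwrite('pics/c7.png',cv2.resize(a,None,fx=5,fy=5,interpolation=2))
E
```

```text
clock: 8.35
position: [505.0, 182.2, 109.4]
ee_rot: [0.998, 0.059, -0.001, 0.0]
contact_force: [-0.4, 0.2, -0.4]
gripper_width: -0.2
grasp_force: 0.0
clock: 8.65
position: [487.3, 252.2, 109.4]
ee_rot: [0.998, 0.059, -0.001, 0.0]
contact_force: [-0.0, -0.2, 0.3]
gripper_width: 0.4
grasp_force: 0.0
clock: 9.35
position: [469.7, 317.8, 14.4]
ee_rot: [0.998, 0.057, -0.001, 0.001]
contact_force: [0.3, -0.5, 0.6]
gripper_width: 0.0
grasp_force: 0.0
side 218 157 [453.8 340.4 105.1] [451.  326.6 123. ]
side 220 159 [455.6 331.3 101.7] [455.5 325.9 113.2]
side 222 162 [456.6 322.   94.8] [458.1 321.8 102.4]
side 224 170 [458.7 328.8  55.5] [458.1 321.9  69. ]
side 226 171 [459.  312.2  62.1] [460.3 311.3  70.6]
side 228 172 [465.7 315.   52.5] [463.9 305.1  68.6]
side 230 171 [473.8 316.8  51.3] [471.4 305.5  68.7]
side 232 163 [476.8 289.7 101.3] [470.3 267.9 126.5]
side 234 162 [484.1 290.  101.5] [479.7 274.2 121.9]
side 236 159 [486.  272.2 124. ] [483.7 262.7 138.9]
```

View pics/c7.png

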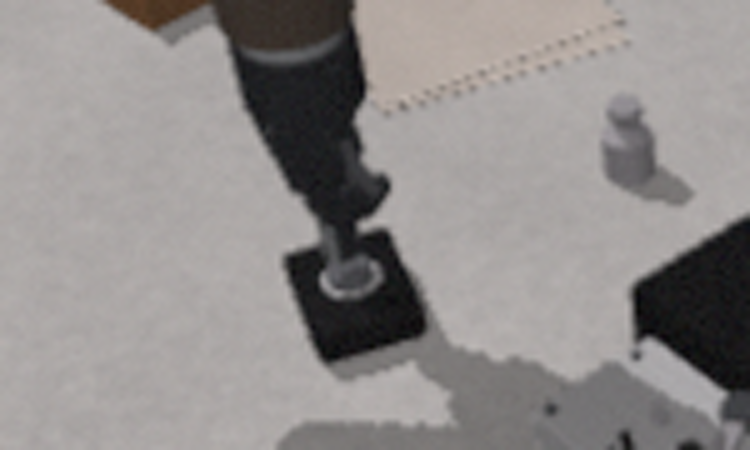

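The fingertip (345,250 in the crop) is centred over the grey button (350,272), about 14 mm above it. Pressing in small steps.

```bash

python3 -m jog '[[[0.01,0.02,-0.05],[0,0,0],1],[[0.01,0.02,-0.1],[0,0,0],1],[[0.01,0.02,-0.14],[0,0,0],1],[[0.01,0.02,-0.15],[0,0,0],1]]'
python3 -m jog '[[[0,0,-0.01],[0,0,0],1],[[0,0,-0.02],[0,0,0],1],[[0,0,-0.02],[0,0,0],1]]'
python3 -m jog '[[[0,0,-0.01],[0,0,0],1],[[0,0,-0.02],[0,0,0],1],[[0,0,-0.02],[0,0,0],1]]'
```

```text
clock: 9.8
position: [471.3, 321.9, 1.0]
ee_rot: [0.998, 0.058, 0.001, -0.0]
contact_force: [-0.4, -0.6, 4.1]
gripper_width: 0.1
grasp_force: 1.5
clock: 10.1
position: [471.3, 321.9, -0.9]
ee_rot: [0.998, 0.057, 0.001, -0.0]
contact_force: [0.2, -0.1, 4.2]
gripper_width: 0.1
grasp_force: 2.0
clock: 10.4
position: [471.3, 322.0, -2.6]
ee_rot: [0.998, 0.058, 0.001, -0.0]
contact_force: [-0.1, 0.5, 7.8]
gripper_width: -0.3
grasp_force: 3.7
```

```bash

python3 -m jog '[[[0,0,-0.01],[0,0,0],1],[[0,0,-0.02],[0,0,0],1],[[0,0,-0.02],[0,0,0],1]]'
```

```text
clock: 10.7
position: [471.4, 321.9, -2.8]
ee_rot: [0.998, 0.058, 0.001, -0.0]
contact_force: [-3.7, -1.7, 17.4]
gripper_width: 0.0
grasp_force: 9.0
```

17 N with no further travel means the button is bottomed. I'll back straight off and check.

```bash

python3 -m jog '[[[0,0,0.05],[0,0,0],1],[[0,0,0.15],[0,0,0],1],[[0,0,0.5],[0,0,0],1],[[0,0,0.9],[0,0,0],1],[[0,0,0.9],[0,0,0],1]]'
python3 -m jog '[[[-0.5,0.3,0],[0,0,0],1],[[-0.9,0.6,0],[0,0,0],1],[[-0.9,0.6,0],[0,0,0],1],[[-0.9,0.6,0],[0,0,0],1]]'
python3 - <<'E'
from h import *
d=grab('side');P=cloud(d);x,y,z=P[...,0],P[...,1],P[...,2];L=d['frame'].astype(int).sum(2);v,u=np.mgrid[:400,:640]
print('button z',np.nanmedian(z[172:175,226:231]),'px',P[173,229])
m=(u>=212)&(u<250)&(v>=160)&(v<195)&(z>24)&(z<34);print('pad',m.sum(),cv2.minAreaRect(np.stack([x[m],y[m]],1).astype(np.float32)))
m=(z>55)&(z<92)&(abs(x-525)<30)&(abs(y-20)<60)&(L<250)&(u>270)&(u<320);print('handle',np.median(P[m],0))
E
```

```text
clock: 11.2
position: [473.2, 323.8, 89.8]
ee_rot: [0.998, 0.058, 0.004, -0.003]
contact_force: [-0.3, 1.0, 0.6]
gripper_width: -0.1
grasp_force: 0.0
clock: 11.6
position: [379.2, 381.7, 84.0]
ee_rot: [0.998, 0.059, -0.001, 0.001]
contact_force: [0.6, 1.0, 0.4]
gripper_width: -0.0
grasp_force: 0.0
button z 42.70582241884352 px [469.38635111 318.3855238   43.81525709]
pad 343 ((470.2836608886719, 321.75396728515625), (100.44593048095703, 74.88127136230469), 76.3952407836914)
handle [525.74709086  -2.3598806   75.46458729]
```

The button is up again, the pad has not moved, the lever is at its stop and the arm is clear.

```bash
python3 -c "
from bench import *
print(job_done())"
```

```text
the job is handed in; nothing more can be done
None
```

I handed the job in with the lever at its second stop and the button pressed fully down and up again. The first push passed over the handle, because the reported tool height read about 41 mm too low. The last camera check found the pad in place and the arm clear. The dish, mouse, weight and part were not measured again after the moves, and hand-in returned no verdict.

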